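# Draw the lint roller out of the half-covered trough

### The arm

A 6-joint arm with a two-finger parallel gripper is mounted at the origin on the work surface; the furniture and walls round the work are solid. World frame = base frame: x ahead of the robot, y to its left, z up, the work surface at z = 0. Lengths are in m, angles in degrees, forces in N, time in s.
With the tool pointing down it reaches from about 0.25 to 0.725 m from the base axis. Payload 9.7 kg.
Tool frame: the origin (TCP) lies between the finger pads; the fingertips stand 25 mm ahead of it and the grasp point (between the pads) lies 6 mm ahead of it; z points along the fingers, y is the line along which they close (so a half turn about z gives the same grasp; the last joint's range is limited). The gripper opens to 85 mm and grips with 20 to 120 N. Pads are 22 mm wide; open, the fingers measure 114 mm over their backs; the gripper's body (76 mm by 85 mm) begins 54 mm behind the grasp point. The pads swing forward as they close: fully open they stand 13 mm farther back than shut.
Start: joints at [74.141, 4.979, 10.078, 95.1, 0, 90], TCP at [0.15, 0.529, 0.256] pointing down, gripper open.
Joint ranges: [-179.16, 179.16], [-48.56, 103.87], [-65.8, 70.77], [-126.05, 130.52], [-82.76, 87.17], [-180, 180]. Speed limits (degrees/s): [127.2, 127.2, 147.25, 180, 180, 180].

### API

Orientations are given as [roll, pitch, yaw] about the fixed x, y, z axes, in that order (R = Rz(yaw) Ry(pitch) Rx(roll)).
In Python, from workcell import bot gives the robot as it stands.
- The arm moves only by the shell command python3 drive.py 'ROWS' [FORCE]. ROWS is rows parted by semicolons, their numbers by spaces, 1 to 5 of them, each of 5 numbers: dx, dy, dz in m, then a turn about the tool's z in degrees, then the finger opening in m; each row is the pose to reach, as a shift and turn from the pose commanded when the command began, along the tool's axes at that moment; what a row does not reach only later rows make up. A row lasts 1/12 s, in which the tool goes at most 0.0417 m and 7.16 degrees, less where a joint would pass 70% of its speed; a pose out of reach is approached as far as the arm can. The fingers move at their own pace and stop on an object; FORCE is the grip in N (left out, the last holds). Time passes only in rows, so rows that do not move let the fingers close. It prints the time, the measured TCP pose, the force, the opening and the grip force at its end.
- bot.get_obs(): the state, without advancing time (a new reading comes with each control period).
- bot.camera(name): name is "side" or "top"; returns the picture (400x640x3 uint8, blue, green, red); there is no depth.
- bot.camera_info(name): a dict with "mtx" (3x3 intrinsics, pixels), "extrinsics" (4x4, takes a point from camera to world coordinates). Camera axes: x right, y down, z forward; pixel columns grow to the right and rows downward; lengths in m; the calibration is good to about 2 mm. A picture is of the moment at which its call begins. camera_info takes no time and is no camera call.
- bot.job_done(): hands the job in; it is judged then, once.
The state is a dict: "time": time; "q": joint angles; "qd": joint speeds; "joint_efforts": joint torques, N m; "ee_pos": TCP position; "tcp_rot": TCP orientation; "wrist_force": force on the tool from outside, world axes, zero at the start; "torque": the same for the moment, N m; "opening": finger opening in m; "grasp_force": force on a finger pad.
Only numpy, scipy, OpenCV 4.12 (cv2) and the standard library are available. Lean on these libraries where they do the work, as an engineer would, in place of code of your own. Each camera call takes 0.05 s, during which the arm holds its last target. There are 200 camera calls.

### The job

The lint roller lies in the grey tool trough, and the gap between the trough's two covers is shorter than the roller. Tilt it and draw it out end first through the gap, without forcing it against the trough and without disturbing the tall spray can, the tape measure or the thread spool on the board. Finish while still holding it in the gripper, motionless and with the whole of it well clear above the trough.

Things in the scene. Friction and masses are not known exactly. Their poses are not given: they have to be found in the camera images.
- trough: grey sheet-metal trough, fixed. Outside 136 (its x) x 300 (its y) x 85 mm high; walls and floor 5 mm (inside 126 x 290, inner floor at z = 5). Fixed covers 4 mm thick (z = 81 to 85) close the top but for a middle gap, y = -67 to +67 mm, full width, where the side walls are cut down to 50 mm. Origin: centre of the underside; y along its length
- lint_roller: lint roller, 177 mm long, about 0.09 kg, lying along the trough on its floor (its y near the trough's y), both ends under the covers. Origin: mid-length, 19 mm below its long axis. Pale cylinder 38 mm thick from its y = +8 to +88 mm; blue handle up to 24 mm thick from y = -88 to +8, both on the axis x = 0, z = 19 mm
- handle_end (a point): centre of the free end of the lint roller's handle, on the long axis
- roller_end (a point): centre of the free end face of the lint roller's pale cylinder, on the long axis
- spot_can: bystander: tall aerosol can, 59 mm diameter, 198 mm high, standing; origin: centre of its underside
- tape_measure: bystander: rolled tape measure, 53 x 54 x 19 mm, lying flat; origin: centre of its underside
- spool_navy: bystander: thread spool, 44 mm diameter, 60 mm high, standing; origin: centre of its underside

How it is judged:
By the outcome, as a careful person would: the job done as asked, in the order asked, and still so for the second after the job is handed in, while the arm keeps its last pose, push and grip.
It also fails if it takes over 42 s, if anything falls off the work surface, if the arm or the gripper's body presses on something with over 40 N, if the wrist force passes 120 N, or if a joint passes its speed limit or range.

## Working session

There is one attempt and no reset: what is moved stays moved. The work goes in short steps, Python scripts to look and compute and a shell command to move; the robot and the scene stay as the last step left them, time stands still between calls to the robot, and variables do not carry over. Pictures are saved under pics/ and viewed, at most 12 in all, crops included, and the job is handed in when it is done.

```bash
ls; mkdir -p pics; python3 - <<'E'
from workcell import bot
import cv2
o=bot.get_obs(); print({k:o[k] for k in('time','ee_pos','tcp_rot','opening','wrist_force')})
for n in('top','side'):
    cv2.imwrite(f'pics/{n}0.png',bot.camera(n)); i=bot.camera_info(n); print(n,i['mtx'],i['extrinsics'])
E
```

```text
drive.py
pics
workcell.py
{'time': 0.0, 'ee_pos': array([0.15024891, 0.52885791, 0.25556687]), 'tcp_rot': array([-1.79921068e+02, -2.10103620e-03,  1.64141073e+02]), 'opening': 0.08511803801953294, 'wrist_force': array([-0.68508528,  0.19999199, -0.25855179])}
top [[371.91106699   0.         315.77584923]
 [  0.         371.91106699 198.59035642]
 [  0.           0.           1.        ]] [[ 0.01982133 -0.99762645  0.06594376  0.44510034]
 [-0.99916017 -0.02213124 -0.03448431  0.05166254]
 [ 0.03586188 -0.06520485 -0.99722728  0.91716467]
 [ 0.          0.          0.          1.        ]]
side [[481.79847885   0.         323.8717651 ]
 [  0.         481.79847885 201.52770657]
 [  0.           0.           1.        ]] [[ 0.98732978 -0.06931903  0.14274027  0.39441062]
 [-0.1586107  -0.40418987  0.90081807 -0.71187667]
 [-0.00474966 -0.91204464 -0.41006343  0.40301175]
 [ 0.          0.          0.          1.        ]]
```

View pics/top0.png

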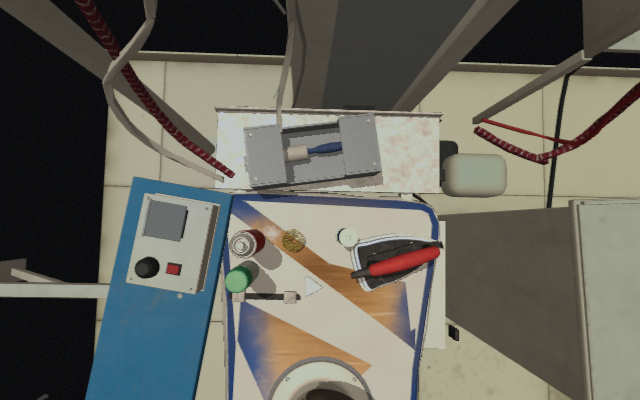

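View pics/side0.png

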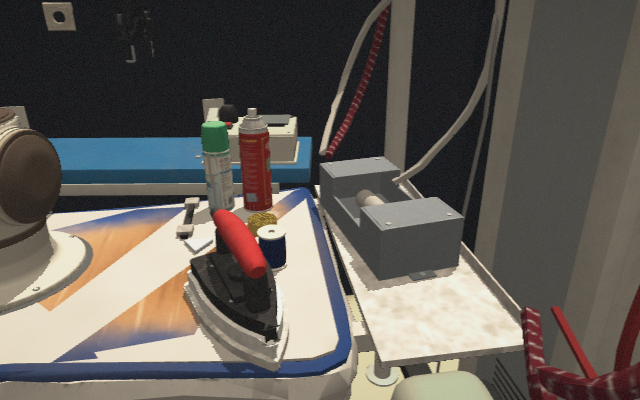

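The top view shows the trough at about (313,150). The pale cylinder is on the left (cols 287–308, which is +y) and the blue handle runs right to col 345. The red can is at (245,240), the gold tape at (293,240) and the spool at (347,237). The side view shows the same layout, with the iron nearer the camera. Next I'll zoom in and measure.

```bash
cat > h.py <<'E'
from workcell import bot
import cv2, numpy as np
def ray(n,px):
    i=bot.camera_info(n); E=np.array(i['extrinsics']); K=np.array(i['mtx'])
    return E[:3,3], E[:3,:3]@np.linalg.solve(K,[px[0],px[1],1])
def onz(n,px,z):
    c,d=ray(n,px); return c+d*(z-c[2])/d[2]
def proj(n,p):
    i=bot.camera_info(n); E=np.array(i['extrinsics']); K=np.array(i['mtx'])
    q=K@(E[:3,:3].T@(np.array(p)-E[:3,3])); return q[:2]/q[2]
E
python3 - <<'E'
import cv2
t=cv2.imread('pics/top0.png'); cv2.imwrite('pics/topz.png',cv2.resize(t[105:205,235:395],None,fx=5,fy=5,interpolation=cv2.INTER_CUBIC))
s=cv2.imread('pics/side0.png'); cv2.imwrite('pics/sidez.png',cv2.resize(s[140:290,305:475],None,fx=4,fy=4,interpolation=cv2.INTER_CUBIC))
E
```

```text
(no output)
```

View pics/topz.png

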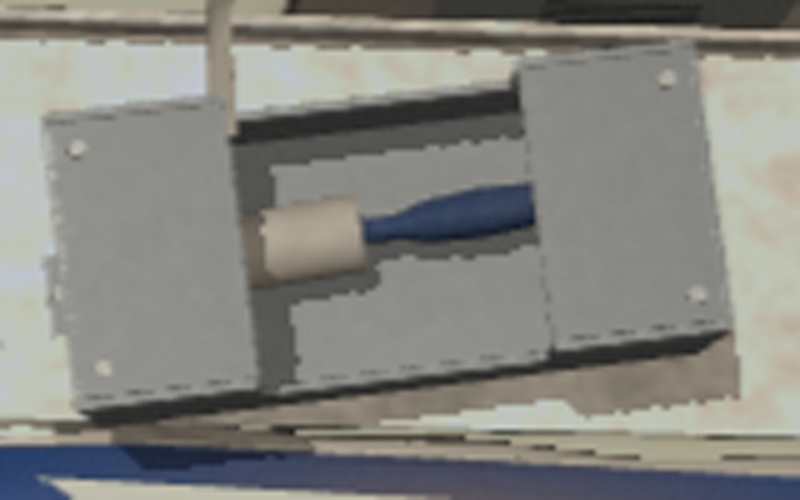

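View pics/sidez.png

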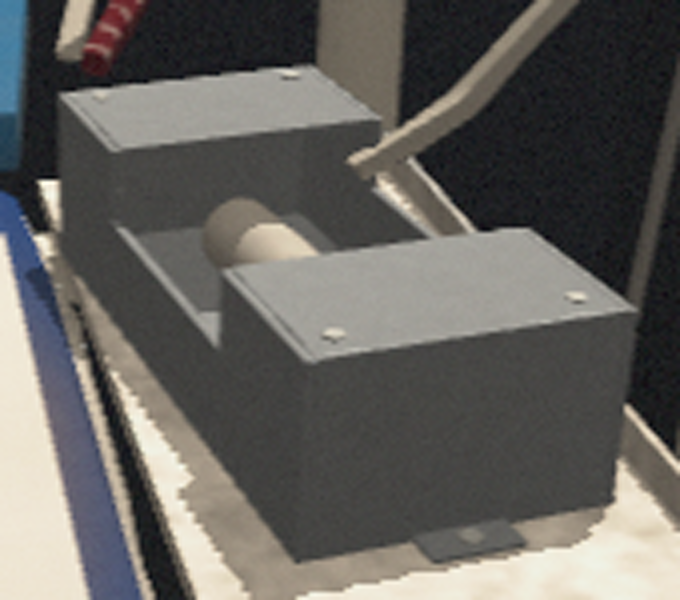

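Zoomed top view: the cover outline corners are at zoom px (45,115), (690,42), (730,330) and (78,403). The cylinder runs from x≈247 to 363 with its axis at y≈240, and the handle goes to (535,203), where it passes under the right cover. The zoomed side view gives the matching corners. A tan hose ends near the far wall of the trough.

```bash
python3 - <<'E'
from h import *
T=lambda x,y:(235+(x+.5)/5-.5,105+(y+.5)/5-.5); S=lambda x,y:(305+(x+.5)/4-.5,140+(y+.5)/4-.5)
def tri(a,b):
    (c1,d1),(c2,d2)=ray('top',a),ray('side',b)
    s=np.linalg.lstsq(np.c_[d1,-d2],c2-c1,rcond=None)[0]; p,q=c1+d1*s[0],c2+d2*s[1]
    return (p+q)/2,np.linalg.norm(p-q)
for n,a,b in [('FL',T(45,115),S(310,65)),('NL',T(78,403),S(60,93)),('NR',T(730,330),S(312,362)),('FR',T(690,42),S(634,312)),('hose',T(233,134),S(355,162)),('cylJ top edge',T(265,212),S(240,198))]:
    p,e=tri(a,b); print(n,p.round(4),round(e,4))
C=np.array([onz('top',T(*p),.085)[:2] for p in[(45,115),(78,403),(730,330),(690,42)]])
c=C.mean(0); yv=(C[0]+C[1]-C[2]-C[3])/2; xv=(C[0]+C[3]-C[1]-C[2])/2
print('c',c,'len',np.linalg.norm(yv),np.linalg.norm(xv)); yaw=np.degrees(np.arctan2(-yv[0],yv[1])); print('yaw',yaw,np.degrees(np.arctan2(xv[1],xv[0])))
u=np.radians(yaw); R=np.array([[np.cos(u),-np.sin(u)],[np.sin(u),np.cos(u)]])
for n,p,z in[('gapL far',(225,100),.085),('gapL near',(258,388),.085),('gapR far',(520,62),.085),('gapR near',(551,352),.085),('cyl hand end',(362,233),.026),('cylL',(250,247),.024),('hand at cover',(536,203),.024),('handle neck',(370,230),.024),('cyl top',(357,198),.024),('cyl bot',(367,268),.024)]:
    w=onz('top',T(*p),z)[:2]; print(n,w.round(4),'trough',((w-c)@R*1000).round(1))
# handle line mask
im=cv2.imread('pics/top0.png').astype(int)[125:165,300:350]; m=(im[...,0]-im[...,2]>35)
v,x=np.nonzero(m); 
pts=np.array([(onz('top',(300+a,125+b),.024)[:2]-c)@R*1000 for a,b in zip(x,v)]); print('handle',len(pts),pts.min(0),pts.max(0))
vx,vy,x0,y0=cv2.fitLine(pts.astype(np.float32),cv2.DIST_L2,0,.01,.01).ravel(); print('line dir',vx,vy,'at',x0,y0)
for lo in range(-65,20,10):
    k=pts[(pts[:,1]>=lo)&(pts[:,1]<lo+10)]
    if len(k): print(lo,len(k),k[:,0].mean().round(1),np.ptp(k[:,0]).round(1))
# bystanders
for n,p in[('can',(245,240)),('tape',(293,240)),('spool',(347,237))]: print(n,onz('top',p,{'can':.198,'tape':.019,'spool':.06}[n]).round(3))
E
```

```text
FL [0.6572 0.1888 0.0855] 0.0006
NL [0.5265 0.1701 0.0852] 0.0007
NR [ 0.5696 -0.1238  0.0841] 0.0049
FR [ 0.7009 -0.1041  0.0836] 0.002
hose [0.6565 0.1053 0.0652] 0.0017
cylJ top edge [0.6098 0.0918 0.0579] 0.0223
c [0.61258813 0.03315481] len 0.29566018105769254 0.13268542477931042
yaw 8.03451456311765 8.330488162549909
gapL far [0.6662 0.1082] trough [63.6 66.8]
gapL near [0.5355 0.09  ] trough [-68.4  67.1]
gapR far [ 0.6878 -0.0255] trough [ 66.3 -68.6]
gapR near [ 0.555  -0.0417] trough [-67.5 -66. ]
cyl hand end [0.6185 0.0444] trough [ 7.4 10.3]
cylL [0.6106 0.0984] trough [ 7.2 64.9]
hand at cover [ 0.6359 -0.0401] trough [ 12.9 -75.8]
handle neck [0.6205 0.0405] trough [8.8 6.2]
cyl top [0.636  0.0472] trough [25.2 10.6]
cyl bot [0.6018 0.0416] trough [-9.5  9.8]
handle 107 [  5.32015874 -64.50010257] [20.14532083  7.74848078]
line dir 0.10922349 -0.99401724 at 12.932568 -30.234476
-65 10 16.2 9.5
-55 19 14.1 10.6
-45 18 14.8 10.0
-35 18 13.4 10.3
-25 15 12.4 9.2
-15 11 10.6 5.4
-5 11 9.3 6.0
5 5 8.4 5.1
can [0.41  0.161 0.198]
tape [0.404 0.073 0.019]
spool [ 0.415 -0.052  0.06 ]
```

```bash
cat >> h.py <<'E'
from scipy.spatial.transform import Rotation as Ro
def go(target,yawy=None):
    o=bot.get_obs(); R=Ro.from_euler('xyz',o['tcp_rot'],degrees=True).as_matrix()
    d=R.T@(np.array(target)-o['ee_pos']); a=np.degrees(np.arctan2(R[1,1],R[0,1]))
    print('t',round(o['time'],2),'tcp',o['ee_pos'].round(4),'tool-y dir',a.round(1),'delta',d.round(4),'turn',None if yawy is None else round(a-yawy,1))
E
python3 - <<'E'
from h import *
T=lambda x,y:(235+(x+.5)/5-.5,105+(y+.5)/5-.5)
for x,a,b in[(420,205,243),(450,195,240),(490,188,236),(520,184,229),(270,210,281),(350,199,270)]:
    print(x,onz('top',T(x,(a+b)/2),.024).round(4),onz('top',T(x,a),.024).round(4),onz('top',T(x,b),.024).round(4))
im=cv2.imread('pics/side0.png'); 
for name,tp,sp in[('red',[(232,177),(180,130),(145,85),(100,25)],[(330,155),(345,125),(365,85),(385,20),(388,0)]),('tanL',[(220,178),(150,135),(107,85),(150,10)],[(322,152),(335,100),(350,50),(385,0)]),('tan2',[(288,110),(292,50),(290,5)],[(398,180),(440,150),(490,100),(500,40),(500,0)])]:
    sp=np.array(sp,float); dense=np.concatenate([np.linspace(p,q,60) for p,q in zip(sp,sp[1:])])
    for t in tp:
        Z=np.linspace(0,.8,161); P=np.array([onz('top',t,z) for z in Z]); Q=np.array([proj('side',p) for p in P])
        D=np.linalg.norm(Q[:,None]-dense[None],axis=2).min(1); print(name,t,P[D.argmin()].round(3),D.min().round(1))
go((.45,.10,.32),14)
E
```

```text
420 [0.6241 0.0163 0.024 ] [0.6334 0.0165 0.024 ] [0.6147 0.0161 0.024 ]
450 [0.6277 0.0017 0.024 ] [0.6387 0.002  0.024 ] [0.6166 0.0015 0.024 ]
490 [ 0.6309 -0.0177  0.024 ] [ 0.6427 -0.0175  0.024 ] [ 0.6191 -0.0179  0.024 ]
520 [ 0.634  -0.0323  0.024 ] [ 0.6451 -0.0321  0.024 ] [ 0.6229 -0.0325  0.024 ]
270 [0.6116 0.0888 0.024 ] [0.629  0.0892 0.024 ] [0.5943 0.0883 0.024 ]
350 [0.618  0.0502 0.024 ] [0.6354 0.0505 0.024 ] [0.6006 0.0498 0.024 ]
red (232, 177) [0.544 0.211 0.085] 4.7
red (180, 130) [0.627 0.302 0.17 ] 0.3
red (145, 85) [0.675 0.326 0.285] 0.2
red (100, 25) [0.728 0.354 0.38 ] 12.4
tanL (220, 178) [0.541 0.238 0.085] 0.2
tanL (150, 135) [0.604 0.34  0.22 ] 0.5
tanL (107, 85) [0.66  0.371 0.32 ] 0.6
tanL (150, 10) [0.745 0.277 0.395] 37.3Traceback (most recent call last):
  File "<stdin>", line 9, in <module>
  File "h.py", line 9, in proj
    i=bot.camera_info(n); E=np.array(i['extrinsics']); K=np.array(i['mtx'])
ValueError: time passes only in moves, steps and waits
```

```bash
python3 drive.py '-0.03 -0.024 -0.03 0 0.085; -0.06 -0.048 -0.06 0 0.085; -0.16 -0.13 -0.064 0 0.085; -0.16 -0.13 -0.064 0 0.085; -0.16 -0.13 -0.064 0 0.085' && python3 drive.py '-0.16 -0.13 0 0 0.085; -0.16 -0.13 0 0 0.085; -0.16 -0.13 0 0 0.085; -0.16 -0.13 0 0 0.085; -0.16 -0.13 0 0 0.085' && python3 - <<'E'
from h import *
go((.45,.10,.32),10.5)
E
```

```text
time: 0.52
ee_pos: [0.26, 0.3719, 0.319]
tcp_rot: [180.0, 0.0, 164.2]
wrist_force: [0.4, -0.3, 0.8]
opening: 0.085
grasp_force: 0.0
time: 0.93
ee_pos: [0.3786, 0.2026, 0.3188]
tcp_rot: [-180.0, 0.0, 164.1]
wrist_force: [0.2, 1.0, 0.0]
opening: 0.0849
grasp_force: 0.0
t 0.93 tcp [0.3786 0.2026 0.3188] tool-y dir 74.1 delta [-0.0967 -0.0791 -0.0012] turn 63.6
```

```bash
python3 drive.py '-0.15 -0.07 0 35 0.06; -0.15 -0.07 0 35 0.06; -0.15 -0.07 0 35 0.06; -0.15 -0.07 0 35 0.06; -0.15 -0.07 0 35 0.06' && python3 - <<'E'
from h import *
go((.6305,-.015,.20),10.5)
E
```

```text
time: 1.35
ee_pos: [0.5068, 0.0922, 0.3165]
tcp_rot: [-179.9, 0.0, 128.5]
wrist_force: [0.2, 1.3, -0.2]
opening: 0.0595
grasp_force: 0.0
t 1.35 tcp [0.5068 0.0922 0.3165] tool-y dir 38.5 delta [-0.1608  0.0303  0.1165] turn 28.0
```

```bash
python3 drive.py '-0.16 0.03 0.08 28 0.06; -0.16 0.03 0.08 28 0.06; -0.16 0.03 0.08 28 0.06; -0.16 0.03 0.08 28 0.06; -0.16 0.03 0.08 28 0.06' && python3 drive.py '0 0 0 0 0.06; 0 0 0 0 0.06' && python3 - <<'E'
from h import *
go((.6305,-.015,.13),10.5)
cv2.imwrite('pics/top1.png',cv2.resize(bot.camera('top')[90:210,225:405],None,fx=4,fy=4))
E
```

```text
time: 1.77
ee_pos: [0.6291, -0.0119, 0.2341]
tcp_rot: [-179.7, -0.0, 100.6]
wrist_force: [1.0, -0.1, 0.5]
opening: 0.0599
grasp_force: 0.0
time: 1.93
ee_pos: [0.6271, -0.0092, 0.2377]
tcp_rot: [-179.9, -0.0, 101.1]
wrist_force: [-0.5, 1.2, 0.5]
opening: 0.0599
grasp_force: 0.0
t 1.93 tcp [ 0.6271 -0.0092  0.2377] tool-y dir 11.1 delta [-0.0064  0.0025  0.1077] turn 0.6
```

View pics/top1.png

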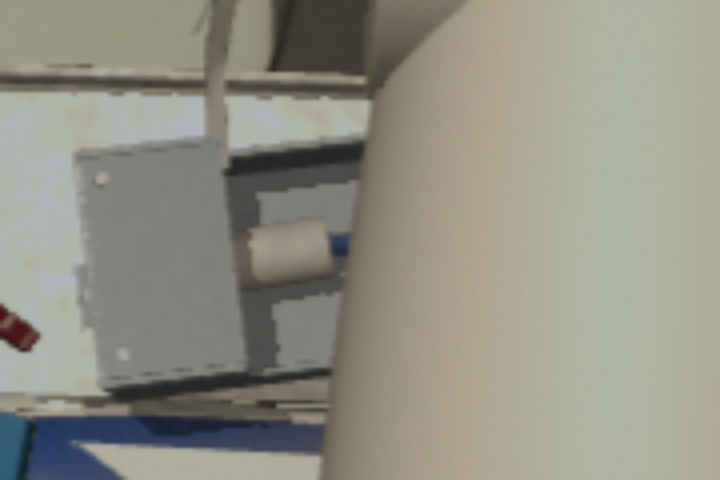

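The arm now hides the handle in the top view; the cylinder is visible at crop (290,250), unmoved. The measured TCP is settled, so I'm descending.

```bash
python3 drive.py '-0.006 0.002 0.03 0.6 0.05; -0.006 0.002 0.06 0.6 0.05; -0.006 0.002 0.09 0.6 0.05; -0.006 0.002 0.115 0.6 0.05; -0.006 0.002 0.135 0.6 0.05' && python3 drive.py '0 0 0 0 0.05; 0 0 0 0 0.05; 0 0 0 0 0.05' && python3 - <<'E'
from h import *
go((.6305,-.015,.041),10.5)
cv2.imwrite('pics/side1.png',cv2.resize(bot.camera('side')[100:300,280:500],None,fx=3,fy=3))
E
```

```text
time: 2.4
ee_pos: [0.6295, -0.013, 0.1033]
tcp_rot: [180.0, -0.0, 100.7]
wrist_force: [-0.3, 0.2, 1.2]
opening: 0.0499
grasp_force: 0.0
time: 2.65
ee_pos: [0.631, -0.0137, 0.1065]
tcp_rot: [179.8, 0.0, 100.6]
wrist_force: [-0.1, -0.5, -0.4]
opening: 0.05
grasp_force: 0.0
t 2.65 tcp [ 0.631  -0.0137  0.1065] tool-y dir 10.6 delta [-0.0011 -0.001   0.0655] turn 0.1
```

View pics/side1.png

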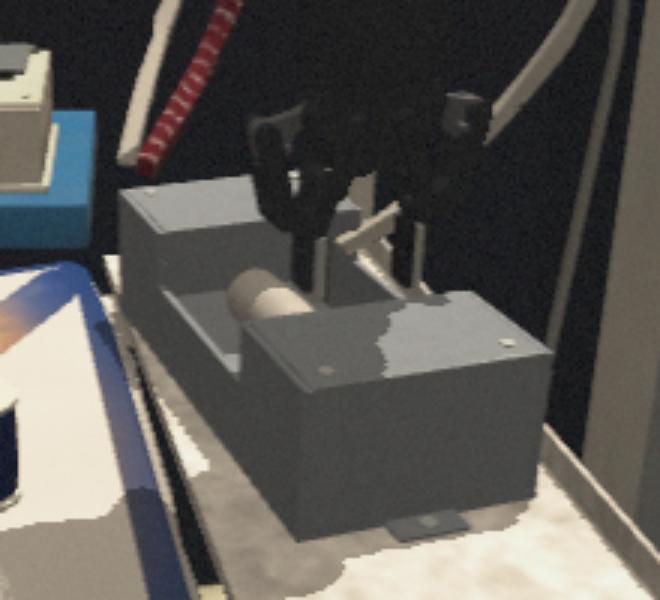

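The side view shows both fingers in the gap, at crop (315,270) and (410,260), straddling the handle and clear of the right cover. Lowering gently to grasp height.

```bash
python3 drive.py '0 0 0.013 0 0.05; 0 0 0.026 0 0.05; 0 0 0.039 0 0.05; 0 0 0.05 0 0.05; 0 0 0.055 0 0.05' && python3 drive.py '0 0 0.005 0 0.05; 0 0 0.01 0 0.05; 0 0 0.01 0 0.05'
```

```text
time: 3.12
ee_pos: [0.6293, -0.0144, 0.0458]
tcp_rot: [-179.8, -0.0, 100.5]
wrist_force: [-0.0, -0.2, -0.2]
opening: 0.05
grasp_force: 0.0
time: 3.37
ee_pos: [0.6301, -0.0144, 0.0378]
tcp_rot: [-179.9, -0.0, 100.5]
wrist_force: [0.8, 0.0, 0.4]
opening: 0.0501
grasp_force: 0.0
```

```bash
python3 drive.py '0 0 -0.003 0 0.04; 0 0 -0.003 0 0.03; 0 0 -0.003 0 0.02; 0 0 -0.003 0 0.015; 0 0 -0.003 0 0.015' 20 && python3 drive.py '0 0 0 0 0.015; 0 0 0 0 0.015;0 0 0 0 0.015; 0 0 0 0 0.015'
```

```text
time: 3.78
ee_pos: [0.6309, -0.0145, 0.0424]
tcp_rot: [179.9, 0.0, 100.5]
wrist_force: [0.4, -0.2, 1.6]
opening: 0.0224
grasp_force: 21.1
time: 4.12
ee_pos: [0.6306, -0.0144, 0.0419]
tcp_rot: [180.0, 0.0, 100.5]
wrist_force: [1.6, -0.9, 2.0]
opening: 0.0222
grasp_force: 21.1
```

```bash
python3 drive.py '0 0 -0.005 0 0.015; 0 0 -0.01 0 0.015; 0 0 -0.015 0 0.015; 0 0 -0.02 0 0.015; 0 0 -0.02 0 0.015' && python3 - <<'E'
from h import *
o=bot.get_obs(); print(o['torque'].round(3))
cv2.imwrite('pics/side2.png',cv2.resize(bot.camera('side')[140:260,310:460],None,fx=4,fy=4))
E
```

```text
time: 4.53
ee_pos: [0.631, -0.0143, 0.0633]
tcp_rot: [179.9, 0.0, 100.5]
wrist_force: [0.4, 0.7, -1.0]
opening: 0.022
grasp_force: 20.7
[-0.087 -0.043  0.003]
```

View pics/side2.png

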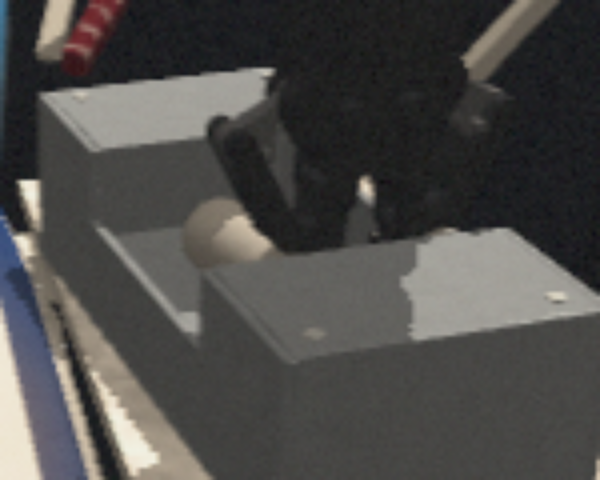

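Compared with the first view, the cylinder's visible top edge has not moved (about (365,189) in full-image px). The grasp, however, has risen 20 mm with the opening steady at 22 mm. So the roller is pivoting in the pads with its cylinder end still on the floor. Next I shift toward +y so the handle end clears its cover, then raise.

```bash
python3 drive.py '0.008 0 0 0 0.015; 0.016 0 -0.001 0 0.015; 0.024 0 -0.002 0 0.015; 0.032 0 -0.004 0 0.015; 0.037 0 -0.006 0 0.015' && python3 drive.py '0 0 -0.006 0 0.015; 0 0 -0.012 0 0.015; 0 0 -0.018 0 0.015; 0 0 -0.024 0 0.015; 0 0 -0.03 0 0.015' && python3 - <<'E'
from h import *
o=bot.get_obs(); print(o['torque'].round(3),o['wrist_force'])
a=cv2.resize(bot.camera('side')[100:250,320:460],None,fx=3,fy=3);b=cv2.resize(bot.camera('top')[100:200,240:370],None,fx=3,fy=3)
b=cv2.copyMakeBorder(b,0,450-300,0,0,cv2.BORDER_CONSTANT); cv2.imwrite('pics/c3.png',np.hstack([a,b[:, :380]]))
E
```

```text
time: 5.0
ee_pos: [0.6233, 0.0235, 0.0678]
tcp_rot: [-180.0, -0.0, 100.6]
wrist_force: [-1.2, -0.7, -0.8]
opening: 0.0224
grasp_force: 20.7
time: 5.42
ee_pos: [0.6239, 0.0217, 0.0988]
tcp_rot: [180.0, 0.0, 100.5]
wrist_force: [0.3, 0.1, -0.8]
opening: 0.022
grasp_force: 20.6
[-0.129 -0.046 -0.016] [ 0.27505088  0.14473001 -0.78003443]
```

View pics/c3.png

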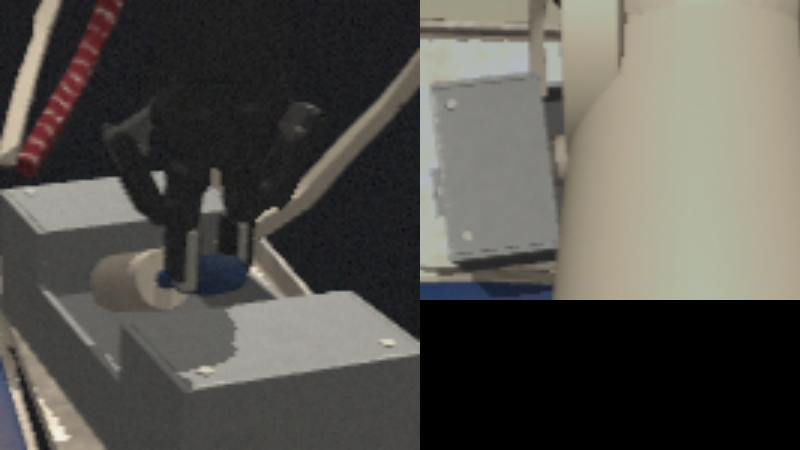

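Side crop: the handle end (blue) is at about crop (228,272), the cylinder's handle-side face is centred at about (160,278), and the cylinder runs back under the left cover. I'll intersect those rays with the vertical plane through the grasp to get the tilt.

```bash
cat >> h.py <<'E'
def inplane(px,g,yaw=10.5):
    """side-view pixel -> (along, z) in the vertical plane of the roller through g"""
    u=np.radians(yaw); a=np.array([-np.sin(u),np.cos(u),0]); n=np.array([np.cos(u),np.sin(u),0])
    c,d=ray('side',px); p=c+d*(n@(np.r_[g[:2],0]-c))/(n@d); return np.r_[a@(p-np.r_[g[:2],0]),p[2]].round(4)
E
python3 - <<'E'
from h import *
g=(.6239,.0217)
for n,p in[('handle end',(228,272)),('cyl face',(160,278)),('cyl face top',(155,250)),('cyl face bot',(163,308)),('back top',(108,255)),('tip',(190,290))]:
    print(n,inplane((320+(p[0]-1)/3,100+(p[1]-1)/3),g))
E
```

```text
handle end [-0.0231  0.0907]
cyl face [0.0626 0.0527]
cyl face top [0.0712 0.068 ]
cyl face bot [0.0567 0.0349]
back top [0.1434 0.0371]
tip [0.0216 0.0614]
```

```bash
python3 drive.py '0 0 -0.01 0 0.015; 0 0 -0.02 0 0.015; 0 0 -0.03 0 0.015; 0 0 -0.04 0 0.015; 0 0 -0.045 0 0.015' && python3 - <<'E'
from h import *
o=bot.get_obs(); print(o['torque'].round(3),o['wrist_force'])
cv2.imwrite('pics/c4.png',cv2.resize(bot.camera('side')[100:250,320:460],None,fx=4,fy=4))
E
```

```text
time: 5.93
ee_pos: [0.6243, 0.022, 0.1451]
tcp_rot: [179.9, 0.0, 100.5]
wrist_force: [1.4, -1.2, -0.7]
opening: 0.022
grasp_force: 20.5
[-0.161 -0.041  0.021] [ 1.36833284 -1.23380301 -0.65848774]
```

View pics/c4.png

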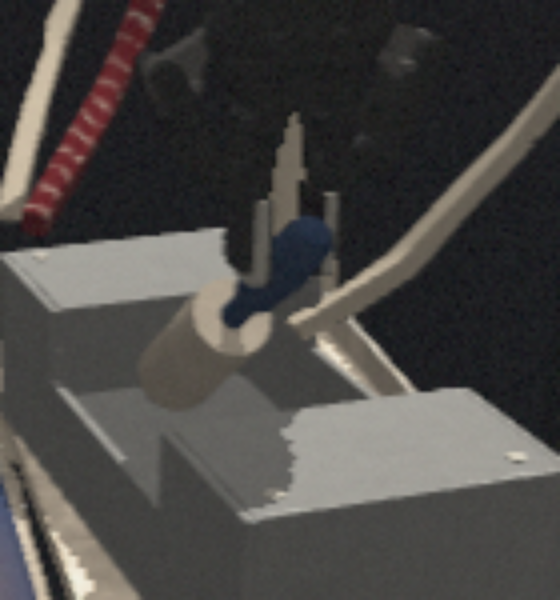

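The roller is now clearly tilted: handle end at crop (312,237), cylinder face centre at (232,318), lower end at about (165,385). Computing the tilt and clearances.

```bash
python3 - <<'E'
from h import *
g=(.6243,.022)
for n,p in[('handle end',(312,237)),('cyl face',(232,318)),('low end far',(140,365)),('low end bottom',(175,405))]:
    print(n,inplane((320+(p[0]-1.5)/4,100+(p[1]-1.5)/4),g))
E
```

```text
handle end [-0.0226  0.1456]
cyl face [0.0466 0.0847]
low end far [0.1487 0.0213]
low end bottom [0.1047 0.0175]
```

Tilt is about 43° and the lower end is near or just off the floor. I'll firm the grip a little and draw it along its own axis (−y and up), then go straight up.

```bash
python3 drive.py '0 0 0 0 0.012; -0.012 0 -0.012 0 0.012; -0.024 0 -0.025 0 0.012; -0.036 0 -0.038 0 0.012; -0.05 0 -0.052 0 0.012' 35 && python3 drive.py '-0.004 0 -0.015 0 0.012; -0.006 0 -0.03 0 0.012; -0.006 0 -0.045 0 0.012; -0.006 0 -0.06 0 0.012; -0.006 0 -0.07 0 0.012' && python3 - <<'E'
from h import *
o=bot.get_obs(); print(o['wrist_force'].round(1))
cv2.imwrite('pics/c5.png',cv2.resize(bot.camera('side')[40:240,320:500],None,fx=3,fy=3))
E
```

```text
time: 6.4
ee_pos: [0.6325, -0.0273, 0.1944]
tcp_rot: [-179.9, -0.0, 100.6]
wrist_force: [0.3, -0.8, -2.2]
opening: 0.0217
grasp_force: 36.5
time: 6.82
ee_pos: [0.634, -0.0331, 0.2657]
tcp_rot: [180.0, -0.0, 100.5]
wrist_force: [0.2, 0.0, -1.0]
opening: 0.0215
grasp_force: 36.5
[ 0.2  0.  -1. ]
```

View pics/c5.png

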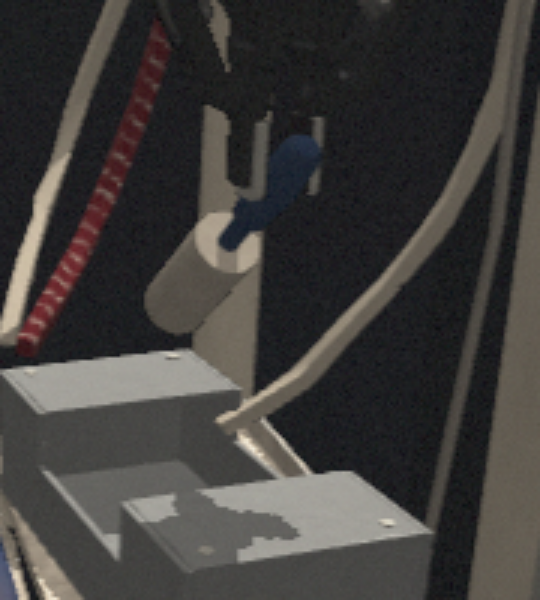

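The roller is held by the handle and fully out: lowest cylinder edge at crop (180,330), above the trough. I'll raise it a bit more, let it settle and check.

```bash
python3 drive.py '0 0 -0.012 0 0.012; 0 0 -0.026 0 0.012; 0 0 -0.04 0 0.012; 0 0 -0.052 0 0.012; 0 0 -0.06 0 0.012' && python3 drive.py '0 0 0 0 0.012; 0 0 0 0 0.012; 0 0 0 0 0.012; 0 0 0 0 0.012; 0 0 0 0 0.012' && python3 drive.py '0 0 0 0 0.012; 0 0 0 0 0.012; 0 0 0 0 0.012; 0 0 0 0 0.012; 0 0 0 0 0.012' && python3 - <<'E'
from h import *
o=bot.get_obs(); print(o['wrist_force'].round(1),np.abs(o['qd']).max())
im=bot.camera('side'); print('can/tape/spool px change',np.mean(np.abs(im[110:270,200:300].astype(int)-cv2.imread('pics/side0.png')[110:270,200:300])))
g=o['ee_pos']; print(inplane((320+179/3,40+329/3),(.634,-.0331)))
cv2.imwrite('pics/c6.png',im[:400,150:550])
E
```

```text
time: 7.28
ee_pos: [0.634, -0.033, 0.3251]
tcp_rot: [-180.0, -0.0, 100.5]
wrist_force: [-0.1, 0.1, -0.5]
opening: 0.0215
grasp_force: 36.5
time: 7.7
ee_pos: [0.6338, -0.033, 0.324]
tcp_rot: [-179.9, -0.0, 100.5]
wrist_force: [-0.4, -0.0, -1.0]
opening: 0.0217
grasp_force: 36.5
time: 8.12
ee_pos: [0.634, -0.033, 0.3249]
tcp_rot: [180.0, 0.0, 100.5]
wrist_force: [0.4, -0.1, -0.9]
opening: 0.0213
grasp_force: 36.5
[ 0.4 -0.1 -0.9] 0.09003131996593358
can/tape/spool px change 4.7478541666666665
[0.0986 0.1413]
```

View pics/c6.png

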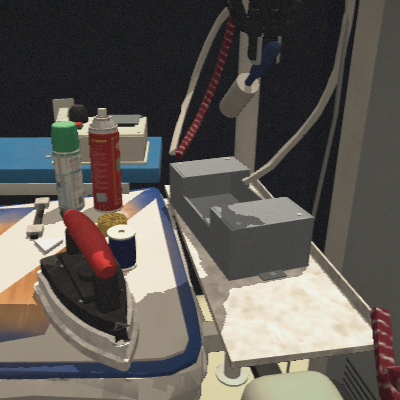

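The roller hangs steady at crop (250,80), well above the trough. The can (105,160), tape (113,220) and spool (122,245) are where they started, so I'm handing in.

```bash
python3 -c "
from workcell import bot
print(bot.job_done())"
```

```text
the job is handed in; nothing more can be done
None
```

The lint roller was tilted, drawn handle end first through the gap and handed in held still, its lowest point about 115 mm above the trough; wrist force readings stayed near 2 N, and the spray can, tape measure and thread spool look unmoved in the last picture.

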